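Press the dust nozzle onto the sloping extraction spigot and open its gate

TASK

Push the black flat-mouthed dust nozzle onto the tapered metal spigot of the green extraction box, straight and firmly but without ramming it, until its rim is up against the yellow shoulder and friction alone holds it there. Then pull the red tab of the gate all the way out to open the extraction. Leave the other things on the bench where they are.

Things in the scene. Friction and masses are not known exactly. Their poses are not given: they have to be found in the camera images.
- nozzle_mid (a point): Loose nozzle, 124 mm long, 0.1 kg, lying level. One end is a black round collar, 60 mm long, 50 mm across its eight flats, with an orange band; the other end is a flat mouth 84 mm wide. This point: on the axis at the collar's middle, the place to grip across (along y), 25 mm above the underside. x points along the axis to the open rim of the bore, z up.
- nozzle_rim (a point): Centre of the nozzle's tapered bore opening at the rim, 30 mm from nozzle_mid along x, same axes. The bore is 39.7 mm wide here (over six ribs inside), narrowing by 1 mm in every 12 mm.
- spigot: Tapered aluminium spigot on the fixed green extraction box, facing the robot and pointing 20 degrees below level. Origin: on its axis at the face of the yellow shoulder (disc 72 mm across), 150 mm above the bench. x: the push-on direction (into the box, 20 degrees upwards); y: level, left seen along x. It is a cone 40 mm wide at the shoulder, 36.2 mm wide 45 mm from it.
- spigot_tip (a point): Free end of the spigot, on its axis 57 mm from the shoulder (a nose 24 mm wide), same axes. The nozzle slides on loosely until its rim is about 4 mm from the shoulder, then wedges: the push grows to 15 to 25 N as the rim meets the shoulder, more if it is pushed askew or with side force. Pressed weakly it stays short. A push over 60 N is ramming.
- gate (a joint): The sliding gate in the box's neck: 0 shut, 0.05 m fully open. Slides along the spigot's +y (to the left seen from the robot) with about 3 N of friction and stays where it is left; starts nearly shut.
- gate_tab (a point): The red upright tab of the gate, 14 mm (along the push-on direction) x 16 mm (along the slide), vertical; this point is 15 mm below its top, free on all sides for 25 mm. It moves with the gate. Axes as the spigot's.
- glue: Bystander: yellow glue bottle, 60 mm across, 170 mm tall, standing. Origin at the centre of its underside.
- mallet: Bystander: wooden mallet lying down, head 110 mm long and 66 mm thick, handle 200 mm. Origin at the centre of its underside.
- plane: Bystander: steel hand plane, 170 x 55 mm, 75 mm tall. Origin at the centre of its underside.
- offcut: Bystander: light wood offcut lying flat, 120 x 70 x 30 mm. Origin at the centre of its underside.
- brushpot: Bystander: blue ceramic pot, 72 mm across, 85 mm tall. Origin at the centre of its underside.
- screwjar: Bystander: glass screw jar with a steel lid, 64 mm across, 90 mm tall. Origin at the centre of its underside.
- tape: Bystander: yellow tape measure, 75 x 45 mm, 66 mm tall. Origin at the centre of its underside.
- brushhead: Bystander: blue round brush head standing on end, 60 mm across, 92 mm tall: a spare, not the nozzle meant. Origin at the centre of its underside.
- nozzle: The nozzle as a whole: origin on its underside, 25 mm below nozzle_mid; axes as nozzle_mid.

How it is judged:
On the way:
1. the nozzle is pressed home on the spigot while the gate is still shut (x of nozzle_rim in the frame of spigot above -0.0025 m and angle between the x axis of nozzle_mid and the x axis of spigot, either way round below 0.06 rad and y of nozzle_rim in the frame of spigot between -0.004 and 0.004 m and z of nozzle_rim in the frame of spigot between -0.004 and 0.004 m and value of joint gate below 0.02 m), for 0.2 s.
At the end, for the whole second after the job is handed in: The nozzle sits straight on the spigot (within 4 mm and 3.4 degrees of its axis), rim within 2.5 mm of the yellow shoulder, held by friction alone and at rest; the gate is open to at least 43 of its 50 mm (x of nozzle_rim in the frame of spigot above -0.0025 m and angle between the x axis of nozzle_mid and the x axis of spigot, either way round below 0.06 rad and y of nozzle_rim in the frame of spigot between -0.004 and 0.004 m and z of nozzle_rim in the frame of spigot between -0.004 and 0.004 m and value of joint gate above 0.043 m and linear speed of nozzle below 0.02 m/s); the robot touches nothing.
It fails at once if the nozzle is rammed: its contact forces on the spigot add up to over 200 N (a push of some 60 N) (contact force between nozzle and spigot above 200 N).
It fails at once if another thing on the bench is moved by more than 30 mm (distance of any of glue, mallet, plane, offcut, brushpot, screwjar, tape, brushhead from where it was at the start of the episode above 0.03 m).
It also fails if it takes over 64 s, if anything falls off the work surface, if the arm or the gripper's body presses on something with over 40 N, if the wrist force passes 120 N, or if a joint passes its speed limit or range.

ROBOT

A 6-joint arm with a two-finger parallel gripper is mounted at the origin on the work surface. World frame = base frame: x ahead of the robot, y to its left, z up, the work surface at z = 0. Lengths are in m, angles in rad, forces in N, time in s.
With the tool pointing down it reaches from about 0.35 to 0.925 m from the base axis. Payload 6.4 kg.
Tool frame: the origin (TCP) lies between the finger pads; the fingertips stand 14 mm ahead of it and the grasp point (between the pads) lies 5 mm behind it; z points along the fingers, y is the direction in which the jaws open and shut (so a half turn about z gives the same grasp; the last joint's range is limited). The gripper opens to 85 mm and grips with 20 to 120 N. Pads are 22 mm wide; open, the fingers measure 114 mm over their backs; the gripper's body (76 mm by 85 mm) begins 54 mm behind the grasp point. The pads swing forward as they close: fully open they stand 13 mm farther back than shut.
Start: joints at [0.981, 0.245, 1.558, -0, 1.339, -0.174], TCP at [0.263, 0.595, 0.245] pointing down, gripper open.
Joint ranges: [-3.13, 3.13], [-1.02, 2.26], [0.13, 2.54], [-0.95, 4.09], [0.21, 2.88], [-2.74, 2.74]. Speed limits (rad/s): [2.57, 2.57, 3.14, 3.14, 3.14, 3.14].

INTERFACE

Orientations are given as a unit quaternion [w, x, y, z].
In Python, from plant import r gives the robot as it stands. Calls block until the motion is done:
- r.movep(position, orientation): joint-space move of the TCP to a pose.
- r.servo_line(position, rot=None, velocity=0.15): straight line of the TCP; rot=None keeps the orientation; velocity is the mean speed in m/s.
- r.goto_joints(angles): joint-space move.
- r.open() and r.grab(squeeze=None): open the fingers fully, or close them until they stop; squeeze is the grip in N (None keeps the last).
- r.hold(seconds).
- r.inverse_kinematics(position, orientation): joint angles nearest the present ones, or None.
- r.get_image(name): name is "scene" or "top" or "wrist"; returns the picture (384x512x3 uint8, red, green, blue); there is no depth.
- r.camera_params(name): a dict with "camera_matrix" (3x3 intrinsics, pixels), "R" (3x3) and "t" (3): a world point X has camera coordinates R X + t. Camera axes: x right, y down, z forward; pixel columns grow to the right and rows downward; lengths in m; the calibration is good to about 2 mm. A picture is of the moment at which its call begins: read the wrist's pose just before it. camera_params takes no time and is no camera call; for the wrist camera it gives the pose at the moment of the call.
A pose or a line that the arm cannot do raises r.PlanningError and nothing moves.
- r.job_done(): hands the job in, once; it reports no verdict.
Readings, each from a call of its own:
- r.get_clock(): time.
- r.get_joints(): joint angles.
- r.get_joint_velocities(): joint speeds.
- r.get_joint_efforts(): joint torques, N m.
- r.get_tool_pos(): TCP position.
- r.get_tool_rot(): TCP orientation.
- r.get_ft_force(): force on the tool from outside, world axes, zero at the start.
- r.get_wrist_torque(): the same for the moment, N m.
- r.get_width(): finger opening in m.
Only numpy, scipy, OpenCV 4.12 (cv2) and the standard library are available. Lean on these libraries where they do the work, as an engineer would, in place of code of your own. Each camera call takes 0.05 s, during which the arm holds its last target. There are 200 camera calls.

## Working session

There is one attempt and no reset: what is moved stays moved. The work goes in short steps, each a Python script; the robot and the scene stay as the last script left them, time stands still between calls to the robot, and variables do not carry over. Pictures are saved under pics/ and viewed, about 8 in all and at most 12, crops included, and the job is handed in when it is done.

```bash
ls; mkdir -p pics; python3 - <<'E'
from plant import r
import cv2,numpy as np
for n in("scene","top"):
    im=r.get_image(n); cv2.imwrite(f"pics/{n}0.png",im[:,:,::-1]); p=r.camera_params(n)
    print(n,np.round(p["camera_matrix"],1).tolist(),np.round(p["R"],4).tolist(),np.round(p["t"],4).tolist(), np.round(-np.array(p["R"]).T@p["t"],3))
print(r.get_clock())
E
```

```text
pics
scene [[397.4, 0.0, 252.6], [0.0, 397.4, 191.5], [0.0, 0.0, 1.0]] [[0.4954, 0.8686, 0.0126], [0.4746, -0.2584, -0.8414], [-0.7276, 0.4228, -0.5403]] [-0.2797, -0.1337, 1.842] [ 1.542 -0.57   0.886]
top [[432.0, 0.0, 254.8], [0.0, 432.0, 199.2], [0.0, 0.0, 1.0]] [[-0.0168, -0.9999, -0.0015], [-0.9857, 0.0169, -0.1675], [0.1676, -0.0013, -0.9859]] [0.0007, 0.5527, 1.5804] [ 0.28  -0.007  1.651]
0.1
```

```bash
python3 - <<'E'
import cv2
for n in("scene","top"):
    im=cv2.imread(f"pics/{n}0.png"); cv2.imwrite(f"pics/{n}0b.png",cv2.resize(im,(800,600),interpolation=cv2.INTER_CUBIC))
E
```

```text
(no output)
```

View pics/scene0b.png

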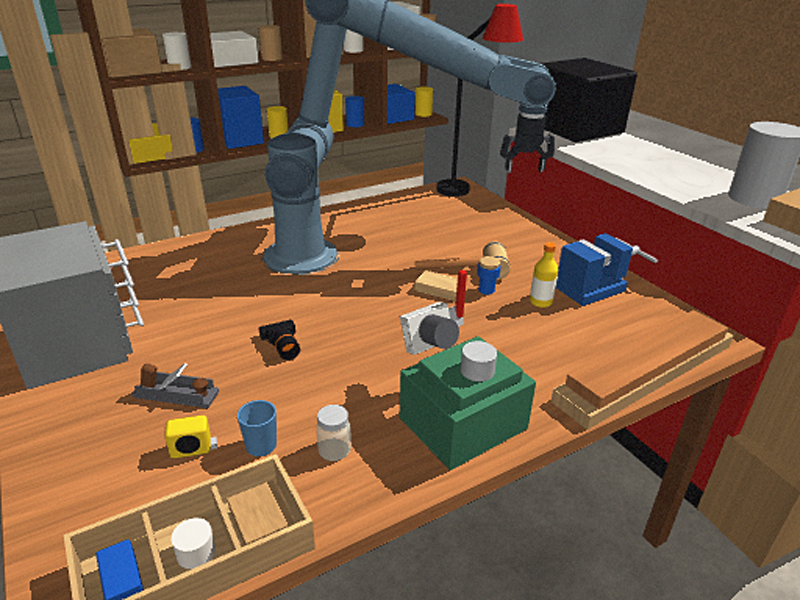

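View pics/top0b.png

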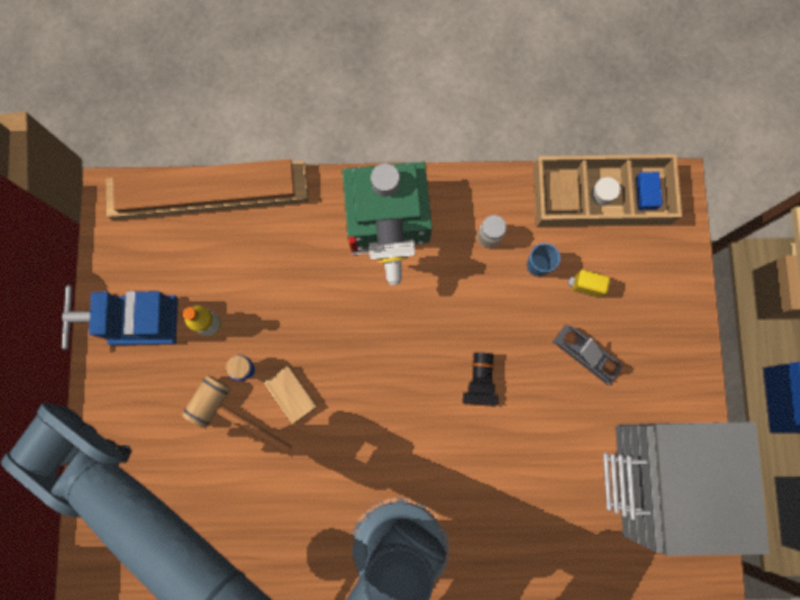

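Top view (800 px scale): the nozzle is at about (482,378) with its rim up the image, at about (483,353). The spigot runs from about (393,282) to (393,258), the red tab is at (352,243), and the bystanders are clear of both. Next I'll get rough positions and take wrist views.

```bash
cat > h.py <<'E'
import numpy as np, cv2
from plant import r
from scipy.spatial.transform import Rotation as R
def snap(n,name=None):
    p=r.camera_params(n); im=r.get_image(n)[:,:,::-1].copy()
    if name: cv2.imwrite(f"pics/{name}.png",im); np.savez(f"pics/{name}.npz",K=p["camera_matrix"],R=p["R"],t=p["t"])
    return im,p
def load(name):
    z=np.load(f"pics/{name}.npz"); return cv2.imread(f"pics/{name}.png"),dict(camera_matrix=z["K"],R=z["R"],t=z["t"])
def ray(p,uv):
    K,Rm,t=(np.array(p[k]) for k in("camera_matrix","R","t"))
    d=Rm.T@np.linalg.solve(K,[uv[0],uv[1],1]); return -Rm.T@t,d/np.linalg.norm(d)
def onz(p,uv,z):
    o,d=ray(p,uv); return o+d*(z-o[2])/d[2]
def tri(*pu):   # least-squares meeting point of rays; returns point, miss distance
    rs=[ray(p,u) for p,u in pu]; Ms=[np.eye(3)-np.outer(d,d) for o,d in rs]
    X=np.linalg.solve(sum(Ms),sum(M@o for M,(o,d) in zip(Ms,rs)))
    return X,max(np.linalg.norm(M@(X-o)) for M,(o,d) in zip(Ms,rs))
def proj(p,X):
    K,Rm,t=(np.array(p[k]) for k in("camera_matrix","R","t"))
    c=(Rm@np.asarray(X).T).T+t; c=c@K.T; return c[...,:2]/c[...,2:]
def quat(x,z):  # tool quaternion wxyz from tool z and approximate tool x
    z=np.array(z,float)/np.linalg.norm(z); x=np.array(x,float); x-=z*(x@z); x/=np.linalg.norm(x)
    q=R.from_matrix(np.c_[x,np.cross(z,x),z]).as_quat(); return q[[3,0,1,2]]
E
python3 - <<'E'
from h import *
p=r.camera_params("top"); s=1.5625
for n,u,z in[("mouth",(482,400),.02),("rim",(483,353),.025),("tip",(394,282),.13),("shoulder",(392,258),.15),("tab",(352,240),.25),("jar",(492,230),.09)]:
    print(n,onz(p,(u[0]/s,u[1]/s),z).round(3))
w=r.camera_params("wrist"); Rt=R.from_quat(np.array(r.get_tool_rot())[[1,2,3,0]]).as_matrix()
C=-np.array(w["R"]).T@w["t"]
print("K",np.array(w["camera_matrix"]).round(1).tolist(),"cam in tool",(Rt.T@(C-r.get_tool_pos())).round(3),"axes in tool",(Rt.T@np.array(w["R"]).T).round(3).tolist())
print(Rt.round(2).tolist())
E
```

```text
mouth [ 0.338 -0.206  0.02 ]
rim [ 0.45  -0.212  0.025]
tip [ 0.607 -0.     0.13 ]
shoulder [0.659 0.003 0.15 ]
tab [0.675 0.088 0.25 ]
jar [ 0.739 -0.237  0.09 ]
K [[292.7, 0.0, 258.2], [0.0, 292.7, 190.0], [0.0, 0.0, 1.0]] cam in tool [ 0.07  0.   -0.13] axes in tool [[-0.001, -0.96, -0.279], [1.0, -0.001, -0.0], [0.0, -0.279, 0.96]]
[[-0.91, 0.4, -0.0], [0.4, 0.91, -0.0], [0.0, -0.0, -1.0]]
```

```bash
python3 - <<'E'
from h import *
q=quat((-1,0,0),(0,0,-1)); qs=quat((-.866,0,-.5),(.5,0,-.866))
ims=[]
for n,P,Q in[("n1",(.39,-.17,.2),q),("n2",(.37,-.25,.2),q),("s1",(.55,-.08,.28),qs),("s2",(.55,.08,.28),qs)]:
    r.movep(P,Q); im,p=snap("wrist",n); ims.append(im); print(n,r.get_clock(),np.round(r.get_tool_pos(),3))
m=np.vstack([np.hstack(ims[:2]),np.hstack(ims[2:])]); cv2.imwrite("pics/m1.png",cv2.resize(m,(800,600),interpolation=cv2.INTER_AREA))
E
```

```text
n1 2.8917 [ 0.39 -0.17  0.2 ]
n2 3.3667 [ 0.37 -0.25  0.2 ]
s1 4.425 [ 0.55  -0.081  0.279]
s2 5.1583 [0.55  0.079 0.28 ]
```

View pics/m1.png

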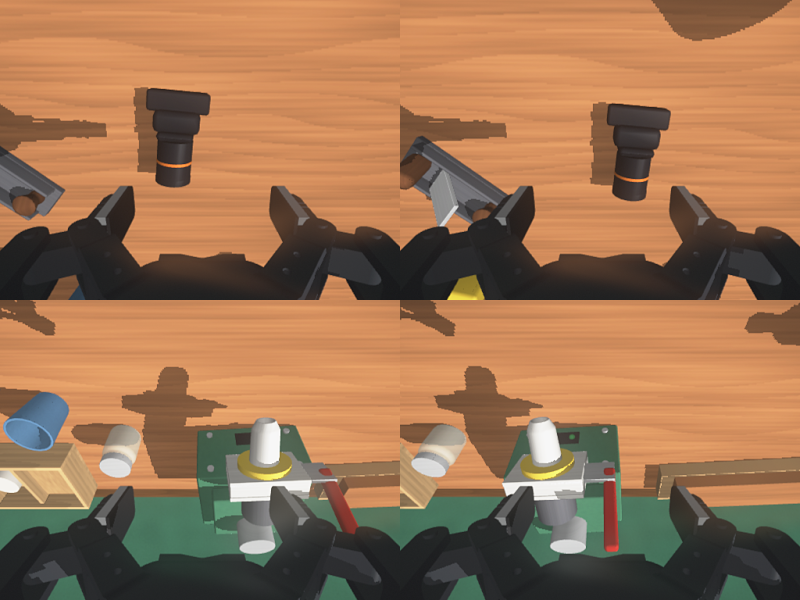

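The montage shows the nozzle's collar with its orange band in both upper views. The spigot, yellow shoulder and red tab are in both lower ones, and the fingers hide little. Next I'll segment edges and check the masks on enlarged crops.

```bash
cat > seg.py <<'E'
from h import *
def big(m,seed=None):
    n,l,s,c=cv2.connectedComponentsWithStats(m.astype(np.uint8),connectivity=4)
    k=1+np.argmax(s[1:,4]); return l==k
def masks(n):
    im,p=load(n); hsv=cv2.cvtColor(im,cv2.COLOR_BGR2HSV).astype(int); H,S,V=hsv[...,0],hsv[...,1],hsv[...,2]
    o={}; z=np.zeros(V.shape,bool)
    if n[0]=="n":
        roi=z.copy(); roi[105:262,160:350]=1
        org=(H>=5)&(H<=15)&(S>190)&(V>150)
        dark=(V<75)&roi
        o["noz"]=dark; o["org"]=org&roi
    else:
        o["yel"]=(H>=22)&(H<=32)&(S>150)&(V>90)
        o["red"]=((H<4)|(H>175))&(S>170)&(V>70)
        o["spig"]=(S<40)&(V>90)
    return im,p,o
E
python3 - <<'E'
from seg import *
t=[]
for n,(x,y,w,h) in dict(n1=(165,105,133,100+40),n2=(250,125,133,140),s1=(280,140,180,190),s2=(120,140,180,190)).items():
    im,p,o=masks(n); 
    for m in o.values(): print(n,m.sum())
    c=cv2.resize(im[y:y+h,x:x+w],(400,300) ,interpolation=cv2.INTER_NEAREST)
    for k,m in o.items():
        mm=cv2.resize(m[y:y+h,x:x+w].astype(np.uint8),(400,300),interpolation=cv2.INTER_NEAREST)
        cs,_=cv2.findContours(mm,cv2.RETR_EXTERNAL,cv2.CHAIN_APPROX_NONE); cv2.drawContours(c,cs,-1,dict(noz=(0,255,0),org=(255,0,0),yel=(255,0,255),red=(255,255,0),spig=(0,200,0))[k],1)
    t.append(c)
cv2.imwrite("pics/m2.png",np.vstack([np.hstack(t[:2]),np.hstack(t[2:])]))
E
```

```text
n1 6627
n1 62
n2 6051
n2 52
s1 452
s1 81
s1 12608
s2 436
s2 652
s2 12933
```

View pics/m2.png

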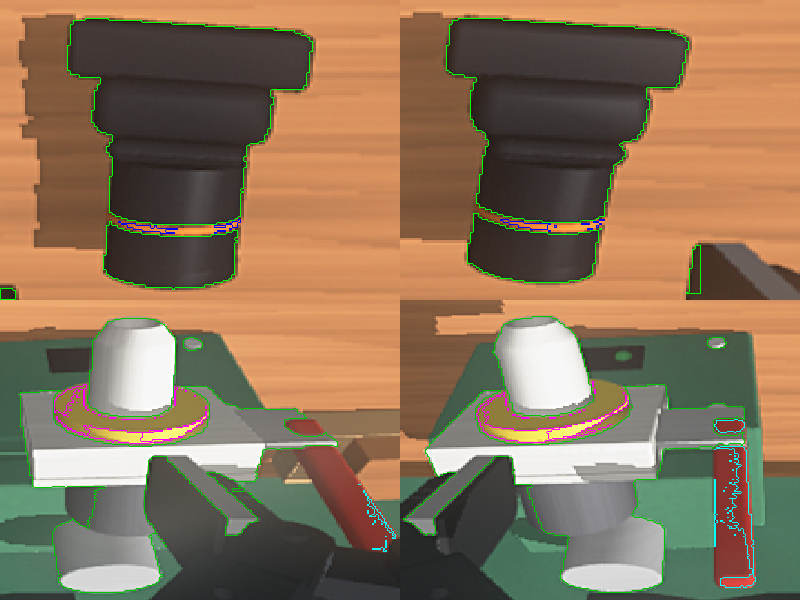

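Masks are clean. Next I'll fit the axes from the tangent planes of the silhouettes in both views.

```bash
cat > meas.py <<'E'
from seg import *
def edges(m,rows,x0,x1,guard=True):
    L,Rr=[],[]
    for v in rows:
        xs=np.flatnonzero(m[v,x0:x1])+x0; L.append((xs[0]-.5,v)); Rr.append((xs[-1]+.5,v))
    return np.array(L),np.array(Rr)
def fit(pts):  # robust x=a v+b
    vx,vy,x0,y0=cv2.fitLine(pts.astype(np.float32),cv2.DIST_HUBER,0,.01,.01).ravel(); return lambda v:(x0+vx/vy*(v-y0),v)
def axisplane(p,L,Rr,v0,v1):
    l,rr=fit(L),fit(Rr); ns=[]
    for f in(l,rr):
        o,d0=ray(p,f(v0)); _,d1=ray(p,f(v1)); n=np.cross(d0,d1); ns.append(n/np.linalg.norm(n))
    n=ns[0]+ns[1]; res=[np.std(P[:,0]-np.array([f(v)[0] for v in P[:,1]])) for P,f in((L,l),(Rr,rr))]
    return o,n/np.linalg.norm(n),res,(l,rr)
def line(a,b): # planes (o,n)
    d=np.cross(a[1],b[1]); s=np.linalg.norm(d); d/=s
    X=np.linalg.lstsq(np.array([a[1],b[1],d]),[a[1]@a[0],b[1]@b[0],d@(a[0]+b[0])/2],rcond=None)[0]; return X,d,s
def along(p,uv,X,d,rad): # parameter along axis where ray meets in-plane line offset rad toward camera
    o,g=ray(p,uv); c=o-X; c-=d*(c@d); c/=np.linalg.norm(c); Y=X+rad*c
    s,_=np.linalg.lstsq(np.c_[d,-g],o-Y,rcond=None)[0]; return s
E
python3 - <<'E'
from meas import *
# nozzle
P=[];bot=[]
for n,rows,x0,x1,rb in(("n1",range(184,230),190,260,(225,245)),("n2",range(200,245),263,335,(240,262))):
    im,p,o=masks(n); m=o["noz"]|o["org"]
    L,Rr=edges(m,rows,x0,x1); a=axisplane(p,L,Rr,rows[0],rows[-1]); P.append(a[:2]); print(n,"res",np.round(a[2],2),"w",(Rr-L)[[0,-1],0])
    v=rb[0]; f=lambda v:(a[3][0](v)[0]+a[3][1](v)[0])/2
    while m[v,int(round(f(v)))]: v+=1
    bot.append((p,(f(v),v-.5)))
X,d,s=line(*P); d*=np.sign(d[0]); X=X+d*(.42-X[0])/d[0]
print("axis at x=.42",X.round(4),"dir",d.round(4),"cond",round(s,3))
for p,u in bot: print("rim(top edge) ",(X+d*along(p,u,X,d,.025)).round(4), "from pixel",np.round(u,1))
# spigot
P=[];ps=[]
for n,x0,x1,cx in(("s1",325,365,360),("s2",155,245,185)):
    im,p,o=masks(n); m=o["spig"]; v0=[v for v in range(140,200) if m[v,x0:x1+40].sum()>4]
    rows=range(170,192); x1=dict(s1=375,s2=230)[n]; x0=dict(s1=310,s2=155)[n]
    L,Rr=edges(m,rows,x0,x1); a=axisplane(p,L,Rr,rows[0],rows[-1]); P.append(a[:2]); print(n,"res",np.round(a[2],2),"w",(Rr-L)[:,0].tolist())
    f=lambda v:(a[3][0](v)[0]+a[3][1](v)[0])/2
    col=[m[v,int(round(f(v)))] for v in range(140,230)]
    top=140+int(np.argmax(col)); k=180
    while m[k,int(round(f(k)))]: k+=1
    ps.append((p,(f(top),top-.5),(f(k),k-.5))); print(top,k)
X,d,s=line(*P); d*=np.sign(d[0]); X=X+d*(.66-X[0])/d[0]
print("spig axis at x=.66",X.round(4),"dir",d.round(4),"pitch deg",np.degrees(np.arcsin(d[2])).round(2),"yaw",np.degrees(np.arctan2(d[1],d[0])).round(2))
for p,t,b in ps: print("tip",(X+d*along(p,t,X,d,-.012)).round(4),"base",(X+d*along(p,b,X,d,.020)).round(4))
E
```

```text
n1 res [1.24 0.45] w [44. 44.]
n2 res [1.02 0.48] w [46. 43.]
axis at x=.42 [ 0.42   -0.2087  0.0266] dir [ 0.9954 -0.0958 -0.0023] cond 0.267
rim(top edge)  [ 0.4528 -0.2119  0.0265] from pixel [219.9 238.5]
rim(top edge)  [ 0.454  -0.212   0.0265] from pixel [290.9 256.5]
s1 res [0.27 2.75] w [49.0, 47.0, 38.0, 38.0, 38.0, 38.0, 38.0, 38.0, 38.0, 38.0, 38.0, 38.0, 38.0, 38.0, 39.0, 39.0, 39.0, 38.0, 38.0, 38.0, 38.0, 38.0]
151 214
s2 res [0.41 0.34] w [39.0, 39.0, 40.0, 40.0, 40.0, 39.0, 39.0, 39.0, 39.0, 39.0, 39.0, 39.0, 40.0, 39.0, 39.0, 40.0, 40.0, 40.0, 39.0, 39.0, 39.0, 39.0]
151 213
spig axis at x=.66 [0.66   0.0041 0.1504] dir [0.9512 0.0707 0.3003] pitch deg 17.48 yaw 4.25
tip [6.068e-01 2.000e-04 1.336e-01] base [0.6593 0.0041 0.1502]
tip [6.070e-01 2.000e-04 1.337e-01] base [0.6599 0.0041 0.1504]
```

```bash
python3 - <<'E'
from meas import *
def clean(P):
    for _ in range(3):
        f=fit(P); e=np.array([f(v)[0] for v in P[:,1]])-P[:,0]; e-=np.median(e); P=P[np.abs(e)<max(.8,1.2*np.median(np.abs(e)))]
    return P
def run(views,key,off):
    Pl=[];M=[]
    for n,rows,x0,x1 in views:
        im,p,o=masks(n); m=o[key]|o.get("org",o[key]); L,Rr=map(clean,edges(m,rows,x0,x1)); a=axisplane(p,L,Rr,rows[0],rows[-1]); Pl.append(a[:2]); print(n,len(L),len(Rr),np.round(a[2],2)); M.append((p,a[3]))
    X,d,s=line(*Pl); d*=np.sign(d[0]); return X+d*(off-X[0])/d[0],d
X,d=run((("n1",range(184,230),190,260),("n2",range(200,245),263,335)),"noz",.4533)
print("rim",X.round(4),d.round(4))
X,d=run((("s1",range(173,196),310,375),("s2",range(173,194),155,230)),"spig",.6597)
print("spigot",X.round(4),d.round(4),"pitch",np.degrees(np.arcsin(d[2])).round(2),"yaw",np.degrees(np.arctan2(d[1],d[0])).round(2),"tip",(X-d*.057).round(4))
# tab & yellow centre
for n in("s1","s2"):
    im,p,o=masks(n)
    g=proj(p,X+np.outer([0],[0,0,0])); print("proj shoulder",n,g.round(1))
im,p,o=masks("s2"); ys,xs=np.nonzero(big(o["red"])); print("tab s2 px",xs.min(),xs.max(),ys.min(),ys.max())
# red in top and scene
for n in("top","scene"):
    im=cv2.imread(f"pics/{n}0.png"); h=cv2.cvtColor(im,cv2.COLOR_BGR2HSV).astype(int); m=((h[...,0]<5)|(h[...,0]>174))&(h[...,1]>170)&(h[...,2]>60)
    roi=np.zeros_like(m); 
    if n=="top": roi[140:170,215:245]=1
    else: roi[165:215,285:305]=1
    ys,xs=np.nonzero(m&roi); print(n,len(xs),xs.min(),xs.max(),ys.min(),ys.max(),[(y,xs[ys==y].min(),xs[ys==y].max()) for y in sorted(set(ys))][::4])
E
```

```text
n1 42 45 [0.32 0.32]
n2 41 42 [0.3  0.34]
rim [ 0.4533 -0.212   0.0269] [ 0.9952 -0.0971  0.0077]
s1 23 21 [0.25 0.27]
s2 20 21 [0.33 0.35]
spigot [0.6597 0.004  0.1516] [0.9384 0.0645 0.3396] pitch 19.85 yaw 3.93 tip [6.062e-01 4.000e-04 1.322e-01]
proj shoulder s1 [[337.4 204.4]]
proj shoulder s2 [[188.1 203.8]]
tab s2 px 262 279 232 321
top 27 223 227 152 159 [(np.int64(152), np.int64(223), np.int64(226)), (np.int64(156), np.int64(225), np.int64(227))]
scene 154 292 298 173 202 [(np.int64(173), np.int64(294), np.int64(297)), (np.int64(177), np.int64(293), np.int64(298)), (np.int64(181), np.int64(293), np.int64(297)), (np.int64(185), np.int64(293), np.int64(297)), (np.int64(189), np.int64(292), np.int64(297)), (np.int64(193), np.int64(292), np.int64(296)), (np.int64(197), np.int64(292), np.int64(296)), (np.int64(201), np.int64(292), np.int64(295))]
```

The spigot axis comes out at pitch 19.9° and height 151.6 mm, against 20° and 150 mm given. The nozzle axis height is 26.9 mm against 25 mm. The wrist camera's height bias of about +1.7 mm is the same for both, so I can act. Next: grasp, lift and move to the pre-insert pose.

```bash
cat > geo.py <<'E'
from h import *
yaw,pit=np.radians(3.93),np.radians(20)
D=np.array([np.cos(pit)*np.cos(yaw),np.cos(pit)*np.sin(yaw),np.sin(pit)])
Y=np.array([-np.sin(yaw),np.cos(yaw),0]); Z=np.cross(D,Y)
S=np.array([.6597,.004,.150]); Q=quat(-D,-Z)
def tcp(s,y=0,z=0): return S+D*(s-.03)+Y*y+Z*(z-.005)   # rim at s along spigot x
def ft(): 
    f=np.array(r.get_ft_force()); return np.array([f@D,f@Y,f@Z]).round(1)
E
python3 - <<'E'
from geo import *
d=np.array([.9952,-.0971,0]); d/=np.linalg.norm(d); mid=np.array([.4533,-.212,.025])-.03*d
q=quat(-d,(0,0,-1)); P=np.array([mid[0],mid[1],.020])
print("ik",r.inverse_kinematics(P,q),r.inverse_kinematics(tcp(-.09),Q),r.inverse_kinematics(tcp(0),Q))
r.movep(P+[0,0,.12],q); r.servo_line(P,velocity=.12)
print(r.get_clock(),np.round(r.get_tool_pos(),4),np.round(r.get_ft_force(),1))
r.grab(90); print("w",r.get_width(),np.round(r.get_ft_force(),1))
r.servo_line(P+[0,0,.12],velocity=.12); print("w",r.get_width(),np.round(r.get_ft_force(),1))
r.movep(tcp(-.09),Q); r.hold(.3)
print(r.get_clock(),np.round(np.array(r.get_tool_pos())-tcp(-.09),4),r.get_width(),ft())
im,_=snap("wrist","w3"); im2,_=snap("scene","sc3")
cv2.imwrite("pics/m3.png",np.vstack([cv2.resize(im,(400,300)),cv2.resize(im2[140:290,180:380],(400,300),interpolation=cv2.INTER_CUBIC)]))
E
```

```text
ik [-6.99410609e-01  1.82317973e-01  2.11190884e+00 -4.44089210e-16
  8.47365842e-01 -2.17294645e+00] [-0.26328157  0.02510387  2.11686167  0.17904458  0.67606084 -2.02422252] [-0.21192914  0.16620534  1.89598842  0.13969396  0.74783178 -1.93792728]
7.6083 [ 0.424  -0.2095  0.0207] [ 0.1 -0.2  0.1]
w 0.048614920749572604 [0.2 1.1 5.1]
w 0.04867864103052797 [-0.2 -0.4 -1.1]
10.4417 [ 0.0002 -0.0009  0.0003] 0.04890730023237131 [-1.5 -0.1 -1.4]
```

View pics/m3.png

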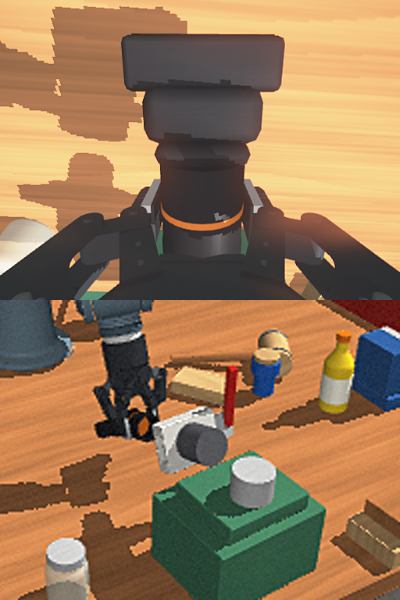

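The nozzle hangs straight in the jaws: mouth centre at column 202 and band at about 202, against an optical centre of 201.7. Next I'll slide it on with side-force correction, stopping early if the force rises.

```bash
python3 - <<'E'
from geo import *
b=ft(); y=z=0.; log=[]
def w(): 
    a=[]; 
    for _ in range(4): r.hold(.03); a.append(ft()-b)
    return np.mean(a,0)
for s in [-.06,-.05,-.042,-.034,-.026,-.020,-.015,-.011,-.008]:
    r.servo_line(tcp(s,y,z),velocity=.04); f=w()
    e=np.array(r.get_tool_pos())-tcp(0); print(round(r.get_clock(),2),s,"f",f.round(1),"act",(1e3*np.array([e@D,e@Y,e@Z])).round(1),"cmd",round(1e3*y,2),round(1e3*z,2))
    if f[0]<-12 or np.abs(f[1:]).max()>15: print("stop"); break
    y+=np.clip(1e-4*f[1],-.001,.001); z+=np.clip(1e-4*f[2],-.001,.001)
print("b",b,"w",r.get_width(),"M",np.round(r.get_wrist_torque(),2))
E
```

```text
11.57 -0.06 f [-0.2  0.2  0.1] act [-60.4   0.1  -0.1] cmd 0.0 0.0
12.11 -0.05 f [-0.  -0.1 -0.2] act [-50.2   0.1  -0.1] cmd 0.02 0.01
12.59 -0.042 f [-0.2 -0.2 -0. ] act [-42.1   0.   -0.1] cmd 0.01 -0.02
13.07 -0.034 f [-0.7 -0.4 -0.5] act [-34.1   0.   -0.1] cmd -0.01 -0.02
13.56 -0.026 f [-0.1 -0.2 -0.4] act [-26.1  -0.   -0.1] cmd -0.06 -0.07
13.99 -0.02 f [-0.6 -0.4 -0.4] act [-20.1  -0.   -0.2] cmd -0.08 -0.11
14.4 -0.015 f [-0.1 -0.8  0.4] act [-14.9  -0.1  -0.1] cmd -0.12 -0.16
14.78 -0.011 f [0.7 1.  1.7] act [-10.7  -0.1   0.1] cmd -0.19 -0.11
15.17 -0.008 f [-1.2  1.4  5. ] act [-8.   0.   0.2] cmd -0.1 0.06
b [-0.3  0.3 -0.9] w 0.04871800175148421 M [0.26 0.43 0.2 ]
```

```bash
python3 - <<'E'
from geo import *
b=np.array([-.3,.3,-.9]); y=.0; z=.0003; s=-.008
def w():
    a=[]
    for _ in range(4): r.hold(.03); a.append(ft()-b)
    return np.mean(a,0)
while s<.008:
    s+=.001 if s<-.0045 else .0005
    r.servo_line(tcp(s,y,z),velocity=.02); f=w()
    e=np.array(r.get_tool_pos())-tcp(0); print(round(r.get_clock(),2),round(1e3*s,1),"f",f.round(1),"act",(1e3*np.array([e@D,e@Y,e@Z])).round(2),"cmd",round(1e3*y,2),round(1e3*z,2),"w",round(r.get_width()*1e3,2))
    if f[0]<-26 or np.abs(f[1:]).max()>15: print("stop"); break
    y+=np.clip(1e-4*f[1],-.0005,.0005); z+=np.clip(1e-4*f[2],-.0005,.0005)
print("M",np.round(r.get_wrist_torque(),2))
E
```

```text
15.55 -7.0 f [-3.   1.4  5.7] act [-7.57  0.05  0.15] cmd 0.0 0.3 w 48.36
15.93 -6.0 f [-3.8 -0.1  1.9] act [-6.83  0.14  0.29] cmd 0.14 0.8 w 48.47
16.32 -5.0 f [-4.2 -0.8 -1.7] act [-5.97  0.2   0.37] cmd 0.13 0.99 w 48.68
16.7 -4.0 f [-5.4 -0.6 -1.4] act [-4.95  0.14  0.37] cmd 0.04 0.82 w 48.93
17.08 -3.5 f [-7.4 -0.8  2. ] act [-4.7   0.15  0.34] cmd -0.02 0.68 w 48.69
17.47 -3.0 f [-7.8 -0.8  2. ] act [-4.53  0.15  0.39] cmd -0.1 0.88 w 48.61
17.85 -2.5 f [-8.5 -0.8  1.4] act [-4.35  0.14  0.41] cmd -0.18 1.08 w 48.56
18.23 -2.0 f [-9.  -0.4  1.2] act [-4.17  0.15  0.4 ] cmd -0.26 1.21 w 48.69
18.62 -1.5 f [-9.2 -1.   1.6] act [-3.98  0.14  0.39] cmd -0.3 1.33 w 48.67
19.0 -1.0 f [-10.2  -0.8   2. ] act [-3.81  0.16  0.4 ] cmd -0.4 1.49 w 48.65
19.38 -0.5 f [-10.4  -0.5   1.8] act [-3.65  0.13  0.43] cmd -0.48 1.69 w 48.98
19.77 0.0 f [-11.5  -0.7   1.1] act [-3.51  0.15  0.43] cmd -0.52 1.88 w 48.67
20.15 0.5 f [-12.   -0.5   1.4] act [-3.35  0.13  0.42] cmd -0.59 1.98 w 48.84
20.53 1.0 f [-12.6  -0.4   1.8] act [-3.17  0.15  0.42] cmd -0.64 2.12 w 48.66
20.92 1.5 f [-13.1  -0
[... 397 characters left out ...]
9] act [-2.51  0.15  0.46] cmd -0.99 3.23 w 48.48
23.22 4.5 f [-18.   -0.8   2.2] act [-2.42  0.14  0.46] cmd -1.05 3.42 w 48.64
23.6 5.0 f [-18.9  -0.8   2.1] act [-2.37  0.18  0.48] cmd -1.14 3.64 w 48.39
23.98 5.5 f [-19.7  -1.2   1.4] act [-2.3   0.13  0.48] cmd -1.21 3.85 w 48.62
24.37 6.0 f [-20.4  -0.8   2.4] act [-2.19  0.17  0.48] cmd -1.33 3.99 w 48.45
24.75 6.5 f [-21.8  -0.4   2.1] act [-2.17  0.17  0.5 ] cmd -1.4 4.23 w 48.81
25.13 7.0 f [-21.9  -0.8   1.8] act [-2.1   0.15  0.5 ] cmd -1.45 4.44 w 48.71
25.52 7.5 f [-22.6  -1.    2.3] act [-2.06  0.16  0.49] cmd -1.54 4.62 w 48.54
25.9 8.0 f [-24.2  -1.    2.6] act [-2.02  0.14  0.5 ] cmd -1.63 4.85 w 48.76
M [-0.58  3.61  0.54]
```

The push has grown smoothly to 24 N with side forces under 3 N, and the push-to-travel slope is stiffening. I'll press a little further, to about 34 N at most (well below 60), and see whether it plateaus.

```bash
python3 - <<'E'
from geo import *
b=np.array([-.3,.3,-.9]); y=-.0016; z=.0049; s=.008
def w():
    a=[]
    for _ in range(3): r.hold(.03); a.append(ft()-b)
    return np.mean(a,0)
while s<.016:
    s+=.001
    r.servo_line(tcp(s,y,z),velocity=.02); f=w()
    e=np.array(r.get_tool_pos())-tcp(0); print(round(r.get_clock(),2),round(1e3*s,1),"f",f.round(1),"act",(1e3*np.array([e@D,e@Y,e@Z])).round(2))
    if f[0]<-33 or np.abs(f[1:]).max()>12: print("stop"); break
    y+=np.clip(1e-4*f[1],-.0005,.0005); z+=np.clip(2e-4*f[2],-.0005,.0005)
print("M",np.round(r.get_wrist_torque(),2), "cmd",s,y,z)
q=np.array(r.get_tool_rot()); print("tilt err deg",np.degrees((R.from_quat(q[[1,2,3,0]])*R.from_quat(Q[[1,2,3,0]]).inv()).as_rotvec()).round(2))
im,_=snap("wrist","w4"); im2,_=snap("scene","sc4"); im3,_=snap("top","t4")
cv2.imwrite("pics/m4.png",np.vstack([np.hstack([cv2.resize(im,(400,300)),cv2.resize(im[200:,150:400],(400,300),interpolation=cv2.INTER_CUBIC)]),np.hstack([cv2.resize(im2[160:260,220:353],(400,300),interpolation=cv2.INTER_CUBIC),cv2.resize(im3[110:210,190:323],(400,300),interpolation=cv2.INTER_CUBIC)])]))
E
```

```text
26.25 9.0 f [-26.8  -1.3   4.6] act [-1.63  0.16  0.51]
26.6 10.0 f [-28.5  -1.3   4.7] act [-1.64  0.16  0.51]
26.95 11.0 f [-30.3  -0.9   4.4] act [-1.61  0.18  0.5 ]
27.3 12.0 f [-31.9  -1.2   3.4] act [-1.57  0.18  0.52]
27.65 13.0 f [-33.8  -2.4   3.5] act [-1.56  0.2   0.52]
stop
M [-0.8   4.64  0.53] cmd 0.013000000000000005 -0.0020766666666666668 0.006900000000000002
tilt err deg [0.13 1.85 0.29]
```

View pics/m4.png

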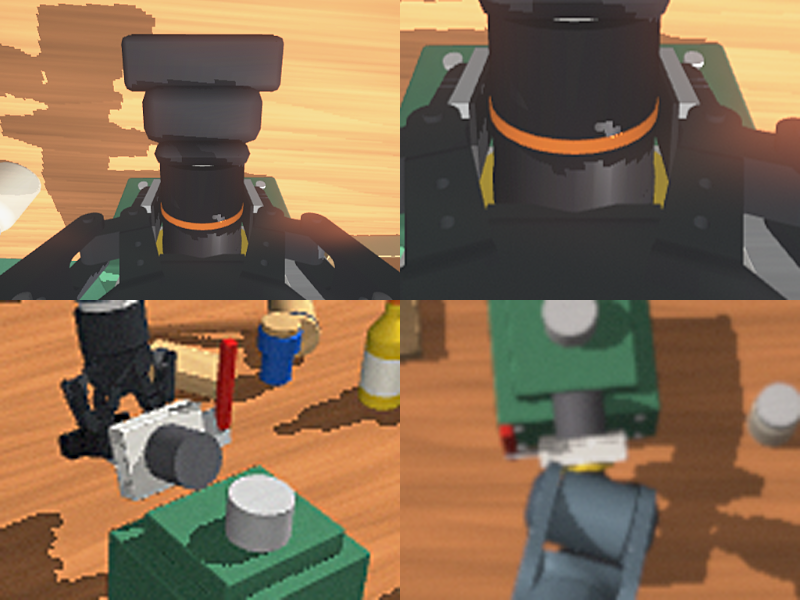

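The position has plateaued: 7 N more moved it only 0.07 mm, so the rim is on the shoulder, and the yellow disc shows right behind the collar. Next I'll relax the push, release, back off along the tool axis and look from two sides, which also measures the tab.

```bash
python3 - <<'E'
from geo import *
r.servo_line(tcp(.001,.0,.0015),velocity=.03); r.hold(.2); print(ft(),round(r.get_clock(),2))
r.open(); r.hold(.2); print("w",r.get_width(),ft())
p=np.array(r.get_tool_pos()); r.servo_line(p+Z*.13-D*.03,velocity=.12); print(ft(),r.get_clock())
qs=quat((-.866,0,-.5),(.5,0,-.866)); ims=[]
for n,P in(("s5",(.53,.10,.33)),("s6",(.53,-.06,.33))):
    r.movep(P,qs); r.hold(.15); im,_=snap("wrist",n); ims.append(im)
print(r.get_clock())
cv2.imwrite("pics/m5.png",np.hstack([cv2.resize(ims[0][140:340,80:347],(400,300),interpolation=cv2.INTER_CUBIC),cv2.resize(ims[1][140:340,230:497],(400,300),interpolation=cv2.INTER_CUBIC)]))
E
```

```text
[-9.  -2.1 -1.6] 28.59
w 0.08516255409435561 [ 0.4 -0.8 -0.2]
[-0.1 -0.2  0.4] 30.5083
32.1917
```

View pics/m5.png

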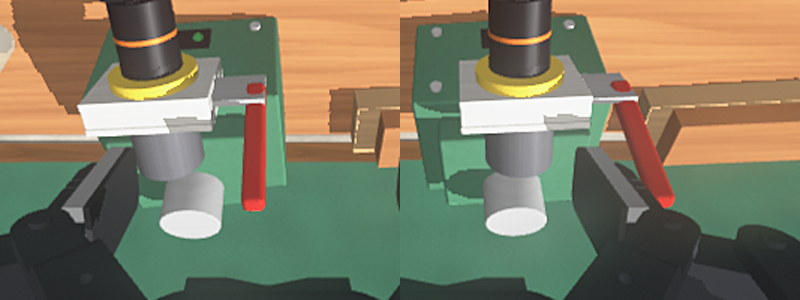

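The nozzle stays on, with its rim against the yellow disc. The tab's cap is at about (254,206) and (667,203) in the crops. Next I'll measure both.

```bash
python3 - <<'E'
from meas import *
from geo import D,Y,Z,S
A=[];caps=[];rims=[]
for n,x0,x1 in(("s5",140,215),("s6",280,345)):
    im,p=load(n); h=cv2.cvtColor(im,cv2.COLOR_BGR2HSV).astype(int); H,Sx,V=h[...,0],h[...,1],h[...,2]
    red=big(((H<6)|(H>174))&(Sx>150)&(V>60)); ys,xs=np.nonzero(red); 
    cap=red&(V>190); yc,xc=np.nonzero(cap); print(n,"red",red.sum(),xs.min(),xs.max(),ys.min(),ys.max(),"cap",cap.sum(),(xc.min(),xc.max(),yc.min(),yc.max()) if cap.any() else "", "V rows",[(y,int(np.median(V[y][red[y]])),int(red[y].sum())) for y in range(ys.max()-9,ys.max()+1)])
    caps.append((p,red,V))
    org=(H>=4)&(H<=14)&(Sx>190)&(V>150)
    m=((V<80)|org); rows=range(142,186)
    c=proj(p,S-.03*D)[0]; L,Rr=[],[]
    e=[(v,np.flatnonzero(V[v,x0:x1]<80)+x0) for v in rows]; 
    e=[(v,x) for v,x in e if len(x)>25]; L=np.array([(x[0]-.5,v) for v,x in e]); Rr=np.array([(x[-1]+.5,v) for v,x in e])
    def clean(P):
        for _ in range(4):
            f=fit(P); q=np.array([f(v)[0] for v in P[:,1]])-P[:,0]; q-=np.median(q); P=P[np.abs(q)<max(.8,1.2*np.median(np.abs(q)))]
        return P
    L,Rr=clean(L),clean(Rr); a=axisplane(p,L,Rr,142,180); A.append(a[:2]); print(len(L),len(Rr),np.round(a[2],2))
    f=lambda v:(a[3][0](v)[0]+a[3][1](v)[0])/2
    yel=(H>=20)&(H<=33)&(Sx>150)&(V>90)
    v=165
    while not yel[v,int(round(f(v)))]: v+=1
    rims.append((p,(f(v),v-.5))); 
    k=v
    while yel[k,int(round(f(k)))]: k+=1
    print("rim px",v,"yellow end",k)
X,d,s=line(*A); d*=np.sign(d[0]); X=X+d*(.63-X[0])/d[0]
print("axis dir",d.round(4),"pitch",np.degrees(np.arcsin(d[2])).round(2),"yaw",np.degrees(np.arctan2(d[1],d[0])).round(2))
for p,u in rims: Rm=X+d*along(p,u,X,d,.025); print("rim",Rm.round(4),"in spigot frame (bias .0016 z)",(1e3*np.array([(Rm-S)@D,(Rm-S)@Y,(Rm-S)@Z])).round(1))
E
```

```text
s5 red 1001 241 256 209 280 cap 241 (np.int64(243), np.int64(256), np.int64(210), np.int64(280)) V rows [(271, 151, 15), (272, 174, 15), (273, 205, 16), (274, 228, 15), (275, 237, 15), (276, 239, 15), (277, 241, 15), (278, 242, 13), (279, 249, 13), (280, 234, 7)]
38 23 [0.31 0.33]
rim px 168 yellow end 169
s6 red 831 376 412 207 278 cap 71 (np.int64(388), np.int64(412), np.int64(210), np.int64(278)) V rows [(269, 148, 14), (270, 168, 13), (271, 198, 13), (272, 224, 12), (273, 233, 11), (274, 237, 10), (275, 240, 9), (276, 242, 8), (277, 237, 5), (278, 220, 1)]
17 14 [0. 0.]
rim px 197 yellow end 199
axis dir [0.9365 0.077  0.342 ] pitch 20.0 yaw 4.7
rim [0.6298 0.0014 0.1398] in spigot frame (bias .0016 z) [-31.7  -0.6   0.6]
rim [0.6646 0.0042 0.1525] in spigot frame (bias .0016 z) [ 5.4 -0.1  0.6]
```

```bash
python3 - <<'E'
from meas import *
from geo import D,Y,Z,S
X=np.array([.6298,.0014,.1398]); d=np.array([.9365,.077,.342]); caps=[]
for n,vt,fs in(("s5",271,None),("s6",269,None)):
    im,p=load(n); h=cv2.cvtColor(im,cv2.COLOR_BGR2HSV).astype(int); H,Sx,V=h[...,0],h[...,1],h[...,2]
    c=[proj(p,X+d*t+.025*np.array([0,0,0])) for t in(0,.03)]
    f=lambda v:c[0][0]+(v-c[0][1])*(c[1][0]-c[0][0])/(c[1][1]-c[0][1])
    print(n,[(v,*h[v,int(round(f(v)))].tolist(),round(1e3*along(p,(f(v),v-.5),X,d,.025)-30*1.0,1)) for v in range(186,208)])
    red=((H<6)|(H>174))&(Sx>150)&(V>190); red[:vt]=0; ys,xs=np.nonzero(red); caps.append((p,(xs.mean(),ys.mean()))); print("cap",len(xs),xs.mean(),ys.mean())
T,miss=tri(*caps); print("tab top",T.round(4),"miss",round(miss,4),"in spigot",(1e3*np.array([(T-S)@D,(T-S)@Y,(T-S)@Z])).round(1))
E
```

```text
s5 [(186, 9, 18, 99, np.float64(-7.8)), (187, 9, 20, 90, np.float64(-6.6)), (188, 5, 17, 91, np.float64(-5.3)), (189, 5, 17, 91, np.float64(-4.0)), (190, 174, 12, 103, np.float64(-2.7)), (191, 168, 15, 83, np.float64(-1.5)), (192, 18, 55, 69, np.float64(-0.2)), (193, 23, 138, 135, np.float64(1.1)), (194, 24, 153, 165, np.float64(2.4)), (195, 24, 150, 158, np.float64(3.7)), (196, 23, 148, 150, np.float64(5.0)), (197, 23, 164, 196, np.float64(6.3)), (198, 30, 148, 255, np.float64(7.6)), (199, 30, 127, 251, np.float64(9.0)), (200, 30, 127, 247, np.float64(10.3)), (201, 30, 127, 247, np.float64(11.6)), (202, 30, 126, 250, np.float64(12.9)), (203, 29, 156, 254, np.float64(14.3)), (204, 22, 157, 183, np.float64(15.6)), (205, 21, 65, 160, np.float64(17.0)), (206, 135, 4, 131, np.float64(18.3)), (207, 15, 6, 237, np.float64(19.7))]
cap 104 249.81730769230768 276.0576923076923
s6 [(186, 9, 23, 78, np.float64(-7.1)), (187, 15, 26, 79, np.float64(-5.8)), (188, 13, 30, 76, np.float64(-4.6)), (189, 12, 35, 72, np.float64(-3.3)), (190, 11, 29, 70, np.float64(-2.0)), (191, 140, 12, 62, np.float64(-0.7)), (192, 22, 129, 134, np.float64(0.6)), (193, 23, 149, 173, np.float64(1.9)), (194, 23, 147, 165, np.float64(3.2)), (195, 23, 145, 162, np.float64(4.5)), (196, 23, 141, 156, np.float64(5.8)), (197, 22, 160, 209, np.float64(7.1)), (198, 28, 157, 251, np.float64(8.4)), (199, 29, 147, 249, np.float64(9.8)), (200, 29, 149, 247, np.float64(11.1)), (201, 29, 148, 247, np.float64(12.4)), (202, 29, 149, 247, np.float64(13.8)), (203, 29, 150, 251, np.float64(15.1)), (204, 26, 153, 248, np.float64(16.5)), (205, 19, 51, 140, np.float64(17.8)), (206, 120, 1, 233, np.float64(19.2)), (207, 120, 1, 252, np.float64(20.5))]
cap 64 407.421875 273.65625
tab top [0.6727 0.0901 0.2652] miss 0.0002 in spigot [ 57.2  85.  101.8]
```

The axis of the seated nozzle measures pitch 20.0°, yaw 4.7° and under 1 mm lateral offset. The tab top is at (0.673, 0.090, 0.264). Next I'll hook the tab with the inner finger of the open gripper and draw the gate out, watching the force. I'll also compute the rim gap directly from disc edge against rim.

```bash
python3 - <<'E'
from meas import *
from geo import D,Y,Z,S
X=np.array([.6298,.0014,.1398]); d=np.array([.9365,.077,.342])
for n,a,b in(("s5",192.4,196.7),("s6",191.5,196.6)):
    im,p=load(n); c=[proj(p,X+d*t) for t in(0,.03)]; f=lambda v:c[0][0]+(v-c[0][1])*(c[1][0]-c[0][0])/(c[1][1]-c[0][1])
    print(n,"gap mm",round(1e3*(along(p,(f(b),b),X,d,.036)-along(p,(f(a),a),X,d,.025)),2))
T=np.array([.6727,.0901,.2636]); q=quat((-np.cos(.0686),-np.sin(.0686),0),(0,0,-1))
P=T+Y*.0285; P[2]=.34; r.movep(P,q); P[2]=.232; r.servo_line(P,velocity=.12); r.hold(.1)
f0=np.array(r.get_ft_force()); print("down",np.round(r.get_tool_pos(),4),f0.round(1),round(r.get_clock(),2))
for k in [.01,.02,.03,.04,.048,.053,.056,.058,.060,.062,.064]:
    r.servo_line(P+Y*k,velocity=.06); r.hold(.08); f=np.array(r.get_ft_force())-f0; g=(np.array(r.get_tool_pos())-P)@Y
    print(k,"act",round(g,4),"fY",round(f@Y,1),"f",f.round(1),round(r.get_clock(),2))
    if abs(f@Y)>9: break
E
```

```text
s5 gap mm 0.48
s6 gap mm 0.89
down [0.6714 0.1185 0.2334] [-1.   0.3 -0.2] 34.26
0.01 act 0.0105 fY -1.1 f [ 1.5 -1.   0.2] 34.66
0.02 act 0.0205 fY -0.2 f [ 1.7 -0.1  0.6] 35.06
0.03 act 0.0304 fY -0.4 f [ 0.7 -0.4  0.7] 35.46
0.04 act 0.0405 fY 0.0 f [0.7 0.1 0.4] 35.86
0.048 act 0.0484 fY -0.2 f [ 1.3 -0.1  1.3] 36.23
0.053 act 0.0517 fY -6.3 f [ 1.8 -6.2  0.1] 36.56
0.056 act 0.0518 fY -15.3 f [  1.3 -15.2  -0.3] 36.89
```

The force rose sharply at 51.7 mm, which is the end stop. I'll back off, lift clear and check the tab's new place and the nozzle.

```bash
python3 - <<'E'
from meas import *
from geo import D,Y,Z,S
p0=np.array(r.get_tool_pos()); r.servo_line(p0-Y*.006+[0,0,0],velocity=.05); p0=np.array(r.get_tool_pos()); r.servo_line(p0+[0,0,.09],velocity=.12)
qs=quat((-.866,0,-.5),(.5,0,-.866)); caps=[];ims=[]
for n,P in(("s7",(.53,.14,.33)),("s8",(.53,.02,.33))):
    r.movep(P,qs); r.hold(.15); im,p=snap("wrist",n); ims.append(im); h=cv2.cvtColor(im,cv2.COLOR_BGR2HSV).astype(int)
    red=((h[...,0]<6)|(h[...,0]>174))&(h[...,1]>150)&(h[...,2]>190); red[:255]=0; red[295:]=0; m=big(red); ys,xs=np.nonzero(m); caps.append((p,(xs.mean(),ys.mean()))); print(n,m.sum(),xs.mean().round(1),ys.mean().round(1))
T,miss=tri(*caps); print("tab top",T.round(4),miss.round(4),"moved along Y mm",round(1e3*(T-[.6727,.0901,.2652])@Y,1),"t",r.get_clock())
cv2.imwrite("pics/m6.png",np.hstack([cv2.resize(i[100:340,90:410],(400,300),interpolation=cv2.INTER_CUBIC) for i in ims]))
E
```

```text
s7 125 256.6 268.6Traceback (most recent call last):
  File "<stdin>", line 7, in <module>
  File "seg.py", line 4, in big
    k=1+np.argmax(s[1:,4]); return l==k
        ~~~~~~~~~^^^^^^^^^
    return _wrapfunc(a, 'argmax', axis=axis, out=out, **kwds)
    return bound(*args, **kwds)
ValueError: attempt to get argmax of an empty sequence
```

In the second view the cap was hidden by a finger. I'll take it from farther left.

```bash
python3 - <<'E'
from meas import *
from geo import D,Y,Z,S
qs=quat((-.866,0,-.5),(.5,0,-.866)); caps=[];ims=[]
r.movep((.53,.20,.33),qs); r.hold(.15); snap("wrist","s9")
for n in("s7","s9"):
    im,p=load(n); ims.append(im); h=cv2.cvtColor(im,cv2.COLOR_BGR2HSV).astype(int)
    red=((h[...,0]<6)|(h[...,0]>174))&(h[...,1]>150)&(h[...,2]>190); red[:255]=0; red[295:]=0; ys,xs=np.nonzero(big(red) if red.any() else red)
    print(n,len(xs))
    if len(xs): caps.append((p,(xs.mean(),ys.mean()))); X=onz(p,caps[-1][1],.2652); print("on plane",X.round(4),"moved Y",round(1e3*(X-[.6727,.0901,.2652])@Y,1))
if len(caps)>1: print("tri",tri(*caps))
print(r.get_clock())
cv2.imwrite("pics/m6.png",np.hstack([cv2.resize(i[100:340,60:380],(400,300),interpolation=cv2.INTER_CUBIC) for i in ims]))
E
```

```text
s7 125
on plane [0.6655 0.138  0.2652] moved Y 48.3
s9 154
on plane [0.663  0.1404 0.2652] moved Y 50.9
tri (array([0.67394488, 0.13797943, 0.25987204]), np.float64(0.000617734423783531))
40.7917
```

View pics/m6.png

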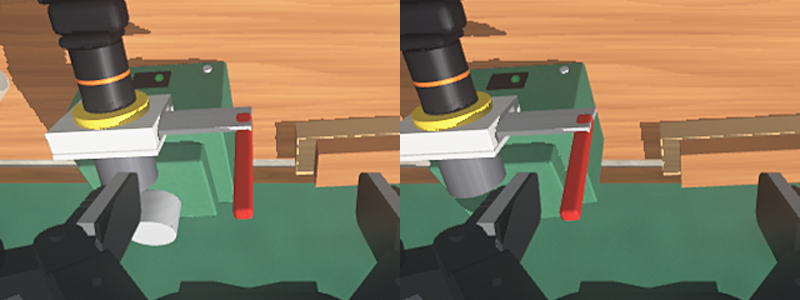

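The gate is drawn out about 48 mm to its stop, the nozzle is still seated, and the gripper is clear of everything. Handing in.

```bash
python3 - <<'E'
from plant import r
r.job_done()
E
```

```text
the job is handed in; nothing more can be done
```

I pushed the nozzle onto the spigot until its rim met the yellow shoulder, released it, and then drew the gate out to its stop. The job is handed in; the robot's clock read about 41 s of the 64 s allowed, and no verdict is reported.

**Nozzle:** I gripped the collar at 90 N and pressed to 34 N, with side force of 5 N or less. At the end, 7 N more push moved it only 0.07 mm, so the rim was on the shoulder. After release it stayed on by itself, with its axis at pitch 20.0° and yaw 4.7° (spigot 19.9° and 3.9°) and less than 1 mm off centre. The measured rim gap was 0.5–0.9 mm, with about 0.5 mm of uncertainty. After the gate pull I checked the nozzle only by eye: it was still seated.

**Gate:** I pulled the tab with one finger of the open gripper. It came up hard against a stop, where the force rose to 15 N. The tab had moved 48 mm by triangulation, and 48 and 51 mm in the single views.

**Checks that disagreed:**
- Wrist-camera heights read about 1.7 mm high, so I used the stated heights.
- One check picture of the tab was blocked by a finger, so I took another from farther left.
- The last tab triangulation read its top 5 mm lower than before, so the tab's travel is good to about 2–3 mm.
- I did not measure the bystanders again; the arm stayed clear of them.

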